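Sort the worktop clutter into crate, spice rack and tray

TASK

Tidy up the five things standing along the front of the worktop by kind: the tomato and the garlic onto the floor of the slatted crate, the two loose spice jars upright into the two empty bays of the spice rack (one in each, either way round), and the tea light flat into the wide empty bay of the odds-and-ends tray. Set each thing down rather than dropping it, and leave the espresso cup and the kitchen timer where they are.

Things in the scene. Friction and masses are not known exactly. Their poses are not given: they have to be found in the camera images.
- tomato: loose red tomato with a green stalk, 56 x 58 mm across, 62 mm high, 83 g; origin at the centre of its underside, z up. Grip it round the middle, about 30 mm above its underside
- garlic: loose whitish garlic bulb, 48 x 50 mm across, 51 mm high, narrowing to a point on top; origin at the centre of its underside, z up. Widest about 20 mm above its underside: grip it low
- jar_a: loose spice jar of clear glass with a brownish black cap and a dark blue label, 41 mm diameter, 105 mm high, 110 g, standing upright; origin at the centre of its underside, z up. Straight sides, so it can be gripped round the body anywhere between 40 and 90 mm up
- jar_b: loose spice jar of clear glass with a black cap and a black and green label, 41 mm diameter, 105 mm high, 110 g, standing upright; origin at the centre of its underside, z up. Straight sides, so it can be gripped round the body anywhere between 40 and 90 mm up
- tea_light: loose tea light candle, a low disc of cream wax with a dark wick in a thin cup with a dark rim, 38 mm diameter, 15 mm high, about 15 g; origin at the centre of its underside, z up
- crate: empty open slatted crate of pale wood, fixed to the worktop, 140 mm (its x) by 200 mm (its y), 55 mm high, walls and floor 6 mm, so it is 128 x 188 mm inside; origin at the centre of its underside, z up
- rack: low brown wooden spice rack, fixed, 72 mm (x) by 208 mm (y), walls 35 mm high, walls and floor 4 mm; origin at the centre of its underside, z up. Three open bays in a row along y, each 64 x 64 mm inside, centres at y = +68, 0, -68 mm. The one at -68 holds a fixed spice jar, 105 mm high; the other two are empty. Jars side by side stand 27 mm apart: fingers best close along the rack's x
- tray: shallow grey tray, fixed, 122 mm (x) by 170 mm (y), rim 16 mm high, walls and floor 4 mm; origin at the centre of its underside, z up. A divider along y at x = +15 mm, 16 mm high, parts it: the narrow bay on the +x side holds a pen and a battery (fixed); the wide bay on the -x side is empty, 70 x 162 mm inside, its centre at x = -22 mm, y = 0
- mug: bystander: small white espresso cup, 62 x 92 mm with its handle, 51 mm high; origin at the middle of its underside; stays where it is
- timer: bystander: red round kitchen timer, 68 mm diameter, 54 mm high; origin at the centre of its underside; stays where it is
Not all that is in view belongs to the job. Leave any orange or purple look-alike of the jar_b alone.

How it is judged:
By the outcome, as a careful person would: the job done as asked, in the order asked, and still so for the second after the job is handed in, with the robot touching nothing.
It also fails if it takes over 115 s, if anything falls off the work surface, if the arm or the gripper's body presses on something with over 40 N, if the wrist force passes 120 N, or if a joint passes its speed limit or range.

ROBOT

A 6-joint arm with a two-finger parallel gripper is mounted at the origin on a cart in front of the work surface, level with it; the furniture and walls round the work are solid. World frame = base frame: x ahead of the robot, y to its left, z up, the work surface at z = 0. Lengths are in m, angles in rad, forces in N, time in s.
With the tool pointing down it reaches from about 0.375 to 0.9 m from the base axis. Payload 3.1 kg.
Tool frame: the origin (TCP) lies between the finger pads; the fingertips stand 8 mm ahead of it and the grasp point (between the pads) lies 11 mm behind it; z points along the fingers, y is the line along which they close (so a half turn about z gives the same grasp; the last joint's range is limited). The gripper opens to 87 mm and grips with 3 to 60 N. Pads are 19 mm wide; open, the fingers measure 117 mm over their backs; the gripper's body (75 mm by 190 mm) begins 51 mm behind the grasp point.
Start: joints at [1.062, 0.527, 1.433, -0, 1.181, -0.178], TCP at [0.203, 0.591, 0.231] pointing down, gripper open.
Joint ranges: [-3.08, 3.08], [-0.75, 2.2], [0.22, 2.44], [-1.43, 4.57], [0, 2.65], [-2.85, 2.85]. Speed limits (rad/s): [2.79, 2.79, 3.14, 3.14, 3.14, 3.14].

INTERFACE

Orientations are given as a rotation vector (axis times angle).
In Python, from workcell import observe, camera, finish_job gives the robot as it stands.
- The arm moves only by the tool carry_out, never from a script. Its argument "increments" is a list of rows, each an object with "jaw": the finger opening in m, from 0 to 0.087; "offset": the shift along the tool's x, y, z in m, a list of three; "yaw": the turn about the tool's z in rad. A call has 1 to 8 rows; each row is the pose to reach, as a shift and turn from the pose commanded when the call began, along the tool's axes at that moment; what a row does not reach only later rows make up. A row lasts 1/12 s, in which the tool goes at most 41.7 mm and 7.16 degrees, less where a joint would pass 70% of its speed; a pose out of reach is approached as far as the arm can. A call with a gripper value outside its range is refused whole. The fingers move at their own pace and stop on an object; "force" is the grip in N (left out, the last holds). Time passes only in rows, so rows that repeat a pose let the fingers close. It gives the time, the measured TCP pose, the force, the opening and the grip force at its end, in the units of the state.
- observe(): the state, without advancing time (a new reading comes with each control period).
- camera(name): name is "side" or "top" or "wrist"; returns a dict with "color" (400x640x3 uint8, red, green, blue), "z_map" (400x640 float32, m along the optical axis (not along the pixel's ray), 0 where there is no reading), "fx", "fy", "cx", "cy" (pixels), "dist" ([k1, k2, p1, p2, k3] as OpenCV has them; the pictures are not rectified), "rvec" (rotation vector, rad) and "tvec" (3), from world to camera coordinates, as OpenCV has them. Camera axes: x right, y down, z forward; pixel columns grow to the right and rows downward; lengths in m; the calibration is good to about 2 mm. A picture is of the moment at which its call begins.
- finish_job(): hands the job in; it is judged then, once.
The state is a dict: "time_s": time; "qpos": joint angles; "qvel": joint speeds; "joint_efforts": joint torques, N m; "eef_pos": TCP position; "ee_rot": TCP orientation; "contact_force": force on the tool from outside, world axes, zero at the start; "wrist_torque": the same for the moment, N m; "finger_gap": opening from 0.0 (shut) to 1.0 (fully open); "grip_force": force on a finger pad.
Only numpy, scipy, OpenCV 4.12 (cv2) and the standard library are available. Lean on these libraries where they do the work, as an engineer would, in place of code of your own. Each camera call takes 0.05 s, during which the arm holds its last target. There are 200 camera calls.

## Working session

There is one attempt and no reset: what is moved stays moved. The work goes in short steps, Python scripts to look and compute and a tool call to move; the robot and the scene stay as the last step left them, time stands still between calls to the robot, and variables do not carry over. Pictures are saved under pics/ and viewed, at most 14 in all, crops included, and the job is handed in when it is done.

Besides the shell and the picture viewer there is one more tool, called after "Request:" as name(argument=value, ...) on one line, values as JSON. carry_out: Moves the arm, as the interface text tells. Its arguments: {"type":"object","properties":{"increments":{"type":"array"},"force":{"type":"number"}},"required":["increments"]}

```bash
mkdir -p pics
python3 - <<'E'
from workcell import observe,camera
import cv2,numpy as np
s=observe();print(s)
for n in("top","side"):
    c=camera(n);cv2.imwrite(f"pics/{n}0.png",c["color"][:,:,::-1]);np.savez(f"{n}0.npz",**c)
    print(n,c["fx"],c["fy"],c["cx"],c["cy"],c["dist"],c["rvec"],c["tvec"])
E
```

```text
{'time_s': 0.0, 'qpos': array([ 1.06151696e+00,  5.28474599e-01,  1.43390654e+00, -3.72930076e-05,
        1.18138956e+00, -1.78502197e-01]), 'qvel': array([ 5.58759228e-04,  1.14327968e-05,  4.07199316e-04,  4.53638619e-04,
       -2.51644234e-03,  1.08182668e-03]), 'joint_efforts': array([ 5.34405099e-04, -4.40044177e+01, -1.76595461e+01,  6.35159388e-02,
        5.81065798e-02, -1.42730578e-04]), 'eef_pos': array([0.20261332, 0.59048651, 0.22956509]), 'ee_rot': array([-0.51708025, -3.09803365,  0.00323848]), 'contact_force': array([ 0.13011332, -0.11512266, -0.33875817]), 'wrist_torque': array([ 0.00673695, -0.02268438, -0.02735337]), 'grip_force': 0.0, 'finger_gap': 1.0017172968062407}
top 423.5861519498931 423.5861519498931 318.8521826814884 202.5501889098628 [-0.00060735  0.          0.          0.          0.        ] [ 2.19628078 -2.17334132  0.09864998] [-0.02484301  0.5686296   1.35640345]
side 437.26071135468106 437.26071135468106 320.7927785782289 193.0220754547972 [0.01318037 0.         0.         0.         0.        ] [ 0.14842458  2.83278949 -1.2828399 ] [ 0.53339955 -0.00987999  1.24651328]
```

View pics/top0.png

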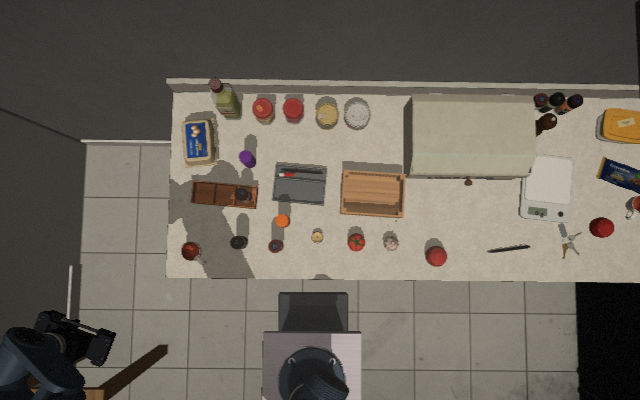

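View pics/side0.png

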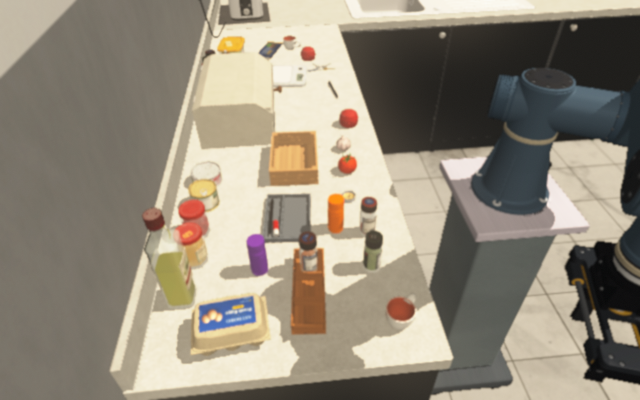

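Top view: left to right, mug (190,251), jar_b (239,242), jar_a (276,246), tea light (317,236), tomato (356,242), garlic (391,241), timer (436,256). The rack is at (225,194), the tray at (300,184) and the crate at (373,193). The orange (282,221) and purple (247,159) jars are decoys. The side view shows the green-label jar at (373,250), next to the mug.

```bash
cat > h.py <<'E'
import numpy as np,cv2
from scipy.spatial.transform import Rotation as R
def world(c):
    h,w=c["z_map"].shape;K=np.array([[c["fx"],0,c["cx"]],[0,c["fy"],c["cy"]],[0,0,1]],float)
    uv=np.stack(np.meshgrid(np.arange(w),np.arange(h)),-1).reshape(-1,1,2).astype(float)
    n=cv2.undistortPoints(uv,K,np.array(c["dist"],float)).reshape(h,w,2)
    z=c["z_map"].astype(float);P=np.dstack([n*z[...,None],z])
    M=R.from_rotvec(np.ravel(c["rvec"])).as_matrix()
    return np.where(z[...,None]>0,(P-np.ravel(c["tvec"]))@M,np.nan)
def delta(s,x,y,z,phi=None):
    """tool-frame offset to world target; yaw so that tool y points at world angle phi (deg, mod 180)"""
    M=R.from_rotvec(s["ee_rot"]).as_matrix();o=M.T@(np.array([x,y,z])-s["eef_pos"])
    a=np.degrees(np.arctan2(M[1,1],M[0,1]));yaw=None if phi is None else np.radians((a-phi+90)%180-90)
    return o.round(4),yaw,a
E
python3 - <<'E'
from h import *
for n in("top","side"):
    c=dict(np.load(n+"0.npz"));W=world(c);print(n)
    tab=(W[...,0]>.3)&(W[...,0]<.75)&(abs(W[...,1])<.5)
    zz=W[...,2][tab&(abs(W[...,2])<.01)];print("table z",np.median(zz),zz.std())
    m=(tab&(W[...,2]>.007)&(W[...,2]<.3)).astype(np.uint8)
    k,l,st,ce=cv2.connectedComponentsWithStats(m,connectivity=4)
    for i in range(1,k):
        if st[i,4]<25: continue
        p=W[l==i];r=cv2.minAreaRect(p[:,:2].astype(np.float32))
        t=p[p[:,2]>p[:,2].max()-.012]
        print(ce[i].round(),st[i,4],"rect",np.round(r[0],3),np.round(r[1],3),round(r[2],1),"zmax",p[:,2].max().round(3),"topc",t[:,:2].mean(0).round(3),"rgb",c["color"][l==i].mean(0).round())
E
```

```text
top
table z 0.0006557937651175136 0.003338963277557345
[425. 167.] 4021 rect [ 0.636 -0.293] [0.227 0.414] 0.0 zmax 0.172 topc [ 0.725 -0.395] rgb [149. 136. 113.]
[199. 154.] 744 rect [0.714 0.369] [0.072 0.106] 0.4 zmax 0.081 topc [0.725 0.371] rgb [111. 107. 102.]
[247. 159.] 217 rect [0.703 0.211] [0.04  0.038] 2.6 zmax 0.112 topc [0.703 0.212] rgb [87. 52. 98.]
[298. 179.] 593 rect [0.631 0.047] [0.17  0.124] 84.8 zmax 0.025 topc [0.644 0.052] rgb [91. 82. 77.]
[228. 194.] 697 rect [0.596 0.291] [0.209 0.079] 85.4 zmax 0.115 topc [0.587 0.223] rgb [79. 55. 40.]
[364. 202.] 37 rect [ 0.575 -0.166] [0.014 0.043] 6.3 zmax 0.014 topc [ 0.575 -0.167] rgb [139. 105.  74.]
[282. 220.] 165 rect [0.507 0.096] [0.038 0.039] 1.9 zmax 0.112 topc [0.508 0.097] rgb [184.  98.  49.]
[316. 237.] 66 rect [ 0.457 -0.011] [0.037 0.028] 45.8 zmax 0.018 topc [ 0.456 -0.012] rgb [163. 136.  93.]
[355. 242.] 250 rect [ 0.443 -0.138] [0.053 0.058] 67.9 zmax 0.064 topc [ 0.45  -0.139] rgb [126.  66.  49.]
[238. 242.] 200 rect [0.439 0.231] [0.038 0.039] 1.1 zmax 0.114 topc [0.439 0.232] rgb [47. 45. 38.
[... 946 characters left out ...]
43] [0.167 0.042] 66.8 zmax 0.11 topc [0.509 0.1  ] rgb [218. 128.  60.]
[292. 264.] 2944 rect [0.635 0.176] [0.433 0.173] 85.5 zmax 0.112 topc [0.643 0.221] rgb [141. 104.  97.]
[370. 234.] 1238 rect [0.435 0.177] [0.159 0.041] 85.1 zmax 0.108 topc [0.436 0.185] rgb [136. 123. 101.]
[270. 216.] 113 rect [0.675 0.044] [0.139 0.011] 87.9 zmax 0.015 topc [0.675 0.041] rgb [92. 83. 73.]
[275. 228.] 81 rect [0.662 0.092] [0.052 0.013] 88.7 zmax 0.019 topc [0.663 0.095] rgb [206. 132. 116.]
[249. 320.] 1775 rect [0.719 0.371] [0.073 0.105] 6.1 zmax 0.075 topc [0.723 0.377] rgb [185. 176. 156.]
[400. 311.] 834 rect [0.408 0.378] [0.083 0.061] 72.6 zmax 0.053 topc [0.405 0.383] rgb [166. 118.  95.]
```

Run:
```python
import cv2
a=cv2.imread("pics/top0.png")[140:270,170:450];cv2.imwrite("pics/topc.png",cv2.resize(a,None,fx=2.8,fy=2.8,interpolation=cv2.INTER_CUBIC))
```

```text
(no output)
```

View pics/topc.png

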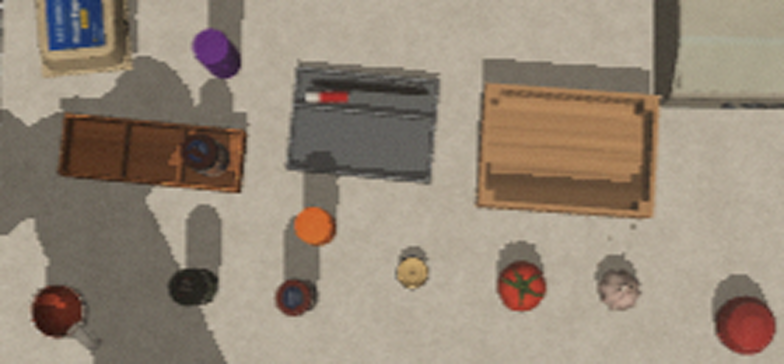

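Zoomed view: the crate centre is at about (567,150) in the crop, and the rack and tray are tilted about 5° from the world axes. I need tighter rectangles from the rims.

Run:
```python
from h import *
from workcell import observe
c=dict(np.load("top0.npz"));W=world(c);X,Y,Z=W[...,0],W[...,1],W[...,2]
def rect(n,b,z0,z1):
    m=(X>b[0])&(X<b[1])&(Y>b[2])&(Y<b[3])&(Z>z0)&(Z<z1)
    p=W[m];r=cv2.minAreaRect(p[:,:2].astype(np.float32));print(n,m.sum(),np.round(r[0],4),np.round(r[1],3),round(r[2],1),p[:,2].max().round(3))
rect("crate",(.48,.72,-.315,-.06),.045,.065)
rect("rack",(.5,.66,.15,.42),.025,.042)
rect("tray",(.54,.72,-.06,.16),.009,.022)
# front-right of bread box near crate
m=(Y<-.2)&(X<.75)&(Y>-.4)&(Z>.08);p=W[m];print("box",p.min(0),p.max(0))
s=observe();print(R.from_rotvec(s["ee_rot"]).as_matrix().round(3))
print(delta(s,.444,-.137,.25,0))
```

```text
crate 542 [ 0.6257 -0.2021] [0.222 0.196] 86.6 0.064
rack 323 [0.5929 0.2909] [0.209 0.073] 85.3 0.041
tray 552 [0.6302 0.0474] [0.17  0.123] 85.1 0.022
box [ 0.65032251 -0.39986312  0.08070153] [ 0.74997328 -0.29038663  0.17225111]
[[-0.946  0.325 -0.001]
 [ 0.325  0.946 -0.002]
 [ 0.    -0.002 -1.   ]]
(array([-0.4645, -0.6098, -0.0193]), np.float64(1.2400033116235367), np.float64(71.04695633827407))
```

Request:
carry_out(increments=[{"jaw": 0.087, "offset": [-0.3, -0.204, -0.02], "yaw": 1.24}, {"jaw": 0.087, "offset": [-0.3, -0.204, -0.02], "yaw": 1.24}, {"jaw": 0.087, "offset": [-0.3, -0.204, -0.02], "yaw": 1.24}, {"jaw": 0.087, "offset": [-0.3, -0.204, -0.02], "yaw": 1.24}, {"jaw": 0.087, "offset": [-0.3, -0.204, -0.02], "yaw": 1.24}, {"jaw": 0.087, "offset": [-0.3, -0.204, -0.02], "yaw": 1.24}, {"jaw": 0.087, "offset": [-0.3, -0.204, -0.02], "yaw": 1.24}, {"jaw": 0.087, "offset": [-0.3, -0.204, -0.02], "yaw": 1.24}])

```text
time_s: 0.77
eef_pos: [0.403, 0.3228, 0.2488]
ee_rot: [-1.947, -2.465, 0.001]
contact_force: [0.3, 0.1, -0.6]
finger_gap: 1.002
grip_force: 0.0
```

Run:
```python
from h import *
from workcell import observe
s=observe();print(s["eef_pos"],s["qpos"],delta(s,.444,-.137,.25,0))
c=dict(np.load("top0.npz"));W=world(c);X,Y,Z=W[...,0],W[...,1],W[...,2]
m=(X>.48)&(X<.645)&(Y>-.315)&(Y<-.06)&(Z>.045)&(Z<.07);p=W[m];print(len(p),cv2.minAreaRect(p[:,:2].astype(np.float32)),p[:,:2].min(0),p[:,:2].max(0))
```

```text
[0.40300988 0.32283695 0.24876573] [4.58717961e-01 3.58682250e-01 1.68019564e+00 3.76729742e-05
 1.10339000e+00 2.24714135e-01] (array([-0.4568, -0.0667, -0.0011]), np.float64(0.2339868001527604), np.float64(13.40645611052422))
311 ((0.589490532875061, -0.18931244313716888), (0.2005431205034256, 0.1218176856637001), 86.58538818359375) [ 0.52300373 -0.29195146] [ 0.6445087  -0.08584095]
```

Request:
carry_out(increments=[{"jaw": 0.087, "offset": [-0.457, -0.067, 0], "yaw": 0.234}, {"jaw": 0.087, "offset": [-0.457, -0.067, 0], "yaw": 0.234}, {"jaw": 0.087, "offset": [-0.457, -0.067, 0], "yaw": 0.234}, {"jaw": 0.087, "offset": [-0.457, -0.067, 0], "yaw": 0.234}, {"jaw": 0.087, "offset": [-0.457, -0.067, 0], "yaw": 0.234}, {"jaw": 0.087, "offset": [-0.457, -0.067, 0], "yaw": 0.234}, {"jaw": 0.087, "offset": [-0.457, -0.067, 0], "yaw": 0.234}, {"jaw": 0.087, "offset": [-0.457, -0.067, 0], "yaw": 0.234}])

```text
time_s: 1.43
eef_pos: [0.4334, -0.009, 0.2488]
ee_rot: [-2.215, -2.228, 0.0]
contact_force: [-0.3, 0.4, 0.6]
finger_gap: 1.003
grip_force: 0.0
```

Request:
carry_out(increments=[{"jaw": 0.087, "offset": [-0.128, 0.011, 0.03], "yaw": 0}, {"jaw": 0.087, "offset": [-0.128, 0.011, 0.03], "yaw": 0}, {"jaw": 0.087, "offset": [-0.128, 0.011, 0.03], "yaw": 0}, {"jaw": 0.087, "offset": [-0.128, 0.011, 0.03], "yaw": 0}, {"jaw": 0.087, "offset": [-0.128, 0.011, 0.03], "yaw": 0}])

```text
time_s: 1.85
eef_pos: [0.4457, -0.1376, 0.218]
ee_rot: [-2.219, -2.222, 0.001]
contact_force: [-0.1, 0.7, 0.1]
finger_gap: 0.999
grip_force: 0.0
```

```bash
cat >> h.py <<'E'
def blobs(c,box,z0,z1):
    W=world(c);X,Y,Z=W[...,0],W[...,1],W[...,2]
    m=((X>box[0])&(X<box[1])&(Y>box[2])&(Y<box[3])&(Z>z0)&(Z<z1)).astype(np.uint8)
    k,l,st,ce=cv2.connectedComponentsWithStats(m,connectivity=4)
    for i in range(1,k):
        if st[i,4]<80: continue
        p=W[l==i];r=cv2.minAreaRect(p[:,:2].astype(np.float32));q=np.percentile(p,[1,99],axis=0)
        print(ce[i].round(),st[i,4],"rect",np.round(r[0],4),np.round(r[1],3),round(r[2],1),"lo",q[0].round(3),"hi",q[1].round(3),c["color"][l==i].mean(0).round())
E
python3 - <<'E'
from h import *
from workcell import observe,camera
c=camera("wrist");cv2.imwrite("pics/w1.png",c["color"][:,:,::-1]);s=observe()
print(s["eef_pos"],delta(s,.444,-.137,.25,0))
print("tomato");blobs(c,(.3,.52,-.2,-.07),.012,.08)
print("garlic");blobs(c,(.3,.52,-.3,-.2),.012,.08)
E
```

```text
[ 0.44510657 -0.13547965  0.21829025] (array([-0.0015, -0.0012, -0.0317]), np.float64(0.0030597123194383903), np.float64(0.17530860242799715))
tomato
[315. 178.] 2608 rect [ 0.4436 -0.1371] [0.056 0.055] 26.8 lo [ 0.417 -0.162  0.028] hi [ 0.47  -0.111  0.055] [146.  64.  23.]
garlic
[312. 292.] 550 rect [ 0.44   -0.2589] [0.025 0.045] 86.3 lo [ 0.42  -0.27   0.027] hi [ 0.462 -0.247  0.051] [164. 144. 131.]
```

View pics/w1.png

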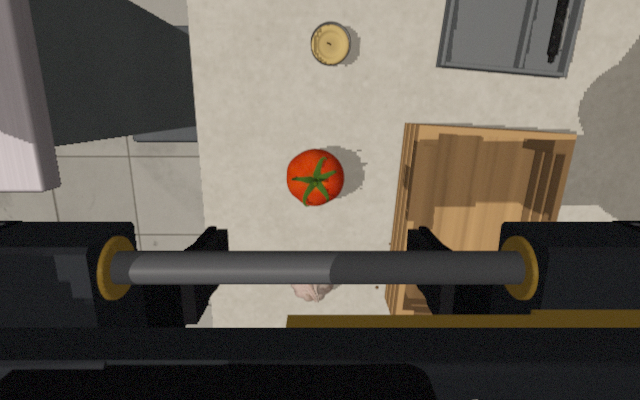

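The wrist view shows the tomato at (315,178), world (0.444,-0.137), so it lies under the TCP. The garlic is partly hidden at (312,292).

Request:
carry_out(increments=[{"jaw": 0.087, "offset": [0, -0.001, 0.1], "yaw": 0}, {"jaw": 0.087, "offset": [0, -0.001, 0.1], "yaw": 0}, {"jaw": 0.087, "offset": [0, -0.001, 0.13], "yaw": 0}, {"jaw": 0.087, "offset": [0, -0.001, 0.16], "yaw": 0}, {"jaw": 0.087, "offset": [0, -0.001, 0.185], "yaw": 0}, {"jaw": 0.087, "offset": [0, -0.001, 0.199], "yaw": 0}, {"jaw": 0.087, "offset": [0, -0.001, 0.199], "yaw": 0}])

```text
time_s: 2.48
eef_pos: [0.4428, -0.132, 0.0177]
ee_rot: [-2.207, -2.226, 0.002]
contact_force: [-0.7, 0.6, 0.5]
finger_gap: 0.996
grip_force: 0.0
```

Request:
carry_out(force=10, increments=[{"jaw": 0.045, "offset": [0, 0, 0], "yaw": 0}, {"jaw": 0.045, "offset": [0, 0, 0], "yaw": 0}, {"jaw": 0.045, "offset": [0, 0, 0], "yaw": 0}, {"jaw": 0.045, "offset": [0, 0, 0], "yaw": 0}, {"jaw": 0.045, "offset": [0, 0, 0], "yaw": 0}, {"jaw": 0.045, "offset": [0, 0, 0], "yaw": 0}])

```text
time_s: 2.98
eef_pos: [0.4447, -0.1352, 0.0207]
ee_rot: [2.214, 2.228, 0.0]
contact_force: [-0.8, 0.4, 0.8]
finger_gap: 0.632
grip_force: 2.1
```

Request:
carry_out(force=12, increments=[{"jaw": 0.035, "offset": [0, 0, 0], "yaw": 0}, {"jaw": 0.035, "offset": [0, 0, 0], "yaw": 0}, {"jaw": 0.035, "offset": [0, 0, -0.015], "yaw": 0}, {"jaw": 0.035, "offset": [0, 0, -0.04], "yaw": 0}, {"jaw": 0.035, "offset": [0, 0, -0.08], "yaw": 0}, {"jaw": 0.035, "offset": [0, 0, -0.12], "yaw": 0}, {"jaw": 0.035, "offset": [0, 0, -0.12], "yaw": 0}])

```text
time_s: 3.57
eef_pos: [0.4483, -0.1371, 0.1458]
ee_rot: [2.206, 2.219, 0.005]
contact_force: [-0.6, 0.5, -1.1]
finger_gap: 0.624
grip_force: 11.7
```

Request:
carry_out(increments=[{"jaw": 0.035, "offset": [-0.011, 0.03, 0], "yaw": 0}, {"jaw": 0.035, "offset": [-0.011, 0.07, 0], "yaw": 0}, {"jaw": 0.035, "offset": [-0.011, 0.11, 0], "yaw": 0}, {"jaw": 0.035, "offset": [-0.011, 0.14, 0], "yaw": 0}, {"jaw": 0.035, "offset": [-0.011, 0.148, 0.01], "yaw": 0}, {"jaw": 0.035, "offset": [-0.011, 0.148, 0.04], "yaw": 0}, {"jaw": 0.035, "offset": [-0.011, 0.148, 0.07], "yaw": 0}, {"jaw": 0.035, "offset": [-0.011, 0.148, 0.09], "yaw": 0}])

```text
time_s: 4.23
eef_pos: [0.5907, -0.1443, 0.0467]
ee_rot: [-2.212, -2.225, 0.003]
contact_force: [-0.0, 0.6, -1.6]
finger_gap: 0.623
grip_force: 11.7
```

Request:
carry_out(increments=[{"jaw": 0.035, "offset": [0, 0, 0.008], "yaw": 0}, {"jaw": 0.035, "offset": [0, 0, 0.013], "yaw": 0}, {"jaw": 0.035, "offset": [0, 0, 0.017], "yaw": 0}, {"jaw": 0.035, "offset": [0, 0, 0.019], "yaw": 0}, {"jaw": 0.035, "offset": [0, 0, 0.019], "yaw": 0}, {"jaw": 0.035, "offset": [0, 0, 0.019], "yaw": 0}, {"jaw": 0.035, "offset": [0, 0, 0.019], "yaw": 0}])

```text
time_s: 4.82
eef_pos: [0.5934, -0.1455, 0.032]
ee_rot: [2.213, 2.227, 0.001]
contact_force: [0.3, -0.2, -1.3]
finger_gap: 0.625
grip_force: 11.7
```

Run:
```python
from workcell import observe
for i in range(1):
    s=observe();print(s["eef_pos"],s["contact_force"],s["qpos"])
```

```text
[ 0.59340828 -0.14548244  0.03200673] [ 0.26169593 -0.15430017 -1.32561837] [-4.23115632e-01  7.79958045e-01  1.60293061e+00  1.21050262e-05
  7.56599252e-01 -4.29143774e-01]
```

Request:
carry_out(increments=[{"jaw": 0.035, "offset": [0, 0, 0.002], "yaw": 0}, {"jaw": 0.035, "offset": [0, 0, 0.004], "yaw": 0}, {"jaw": 0.035, "offset": [0, 0, 0.004], "yaw": 0}])

```text
time_s: 5.07
eef_pos: [0.5926, -0.1451, 0.0268]
ee_rot: [-2.215, -2.228, 0.0]
contact_force: [-0.4, -0.0, 0.4]
finger_gap: 0.623
grip_force: 11.7
```

Request:
carry_out(increments=[{"jaw": 0.075, "offset": [0, 0, 0], "yaw": 0}, {"jaw": 0.075, "offset": [0, 0, 0], "yaw": 0}, {"jaw": 0.075, "offset": [0, 0, 0], "yaw": 0}, {"jaw": 0.075, "offset": [0, 0, 0], "yaw": 0}, {"jaw": 0.075, "offset": [0, 0, -0.03], "yaw": 0}, {"jaw": 0.075, "offset": [0, 0, -0.07], "yaw": 0}, {"jaw": 0.087, "offset": [0, 0, -0.11], "yaw": 0}, {"jaw": 0.087, "offset": [0, 0, -0.14], "yaw": 0}])

```text
time_s: 5.73
eef_pos: [0.5935, -0.1455, 0.1698]
ee_rot: [2.213, 2.226, 0.002]
contact_force: [1.5, -0.7, -0.4]
finger_gap: 0.939
grip_force: 0.0
```

Request:
carry_out(increments=[{"jaw": 0.087, "offset": [-0.105, -0.153, 0], "yaw": 0}, {"jaw": 0.087, "offset": [-0.105, -0.153, 0], "yaw": 0}, {"jaw": 0.087, "offset": [-0.105, -0.153, 0], "yaw": 0}, {"jaw": 0.087, "offset": [-0.105, -0.153, 0], "yaw": 0}, {"jaw": 0.087, "offset": [-0.105, -0.153, 0], "yaw": 0}, {"jaw": 0.087, "offset": [-0.105, -0.153, 0], "yaw": 0}, {"jaw": 0.087, "offset": [-0.105, -0.153, 0], "yaw": 0}])

```text
time_s: 6.32
eef_pos: [0.4399, -0.2518, 0.1672]
ee_rot: [2.218, 2.225, 0.001]
contact_force: [-0.6, 0.3, -0.1]
finger_gap: 1.0
grip_force: 0.0
```

Run:
```python
from h import *
from workcell import observe,camera
c=camera("wrist");cv2.imwrite("pics/w2.png",c["color"][:,:,::-1]);s=observe()
print(s["eef_pos"],s["contact_force"])
print("tomato");blobs(c,(.53,.66,-.28,-.1),.02,.09)
print("garlic");blobs(c,(.3,.52,-.3,-.2),.012,.08)
t=camera("top");print("top");blobs(t,(.53,.66,-.28,-.1),.025,.09)
```

```text
[ 0.44080236 -0.25137175  0.16718793] [-0.2498148   0.241711   -0.00136315]
tomato
[444.  82.] 3250 rect [ 0.5349 -0.1921] [0.015 0.176] 2.1 lo [ 0.53  -0.278  0.021] hi [ 0.542 -0.109  0.057] [149. 116.  77.]
[608.   3.] 178 rect [ 0.6564 -0.1075] [0.005 0.008] 25.2 lo [ 0.655 -0.11   0.02 ] hi [ 0.66  -0.104  0.045] [102.  77.  51.]
[520.  55.] 5254 rect [ 0.5911 -0.1476] [0.053 0.055] 26.9 lo [ 0.565 -0.173  0.027] hi [ 0.614 -0.122  0.065] [146.  61.  19.]
[578. 210.] 886 rect [ 0.6569 -0.2667] [0.033 0.013] 61.7 lo [ 0.646 -0.279  0.021] hi [ 0.66  -0.25   0.057] [79. 60. 39.]
garlic
[317. 186.] 2330 rect [ 0.4399 -0.2511] [0.049 0.046] 52.1 lo [ 0.419 -0.272  0.021] hi [ 0.462 -0.228  0.05 ] [161. 141. 129.]
top
[359. 195.] 245 rect [ 0.592  -0.1477] [0.052 0.055] 90.0 lo [ 0.565 -0.173  0.032] hi [ 0.619 -0.122  0.06 ] [138.  67.  46.]
```

View pics/w2.png

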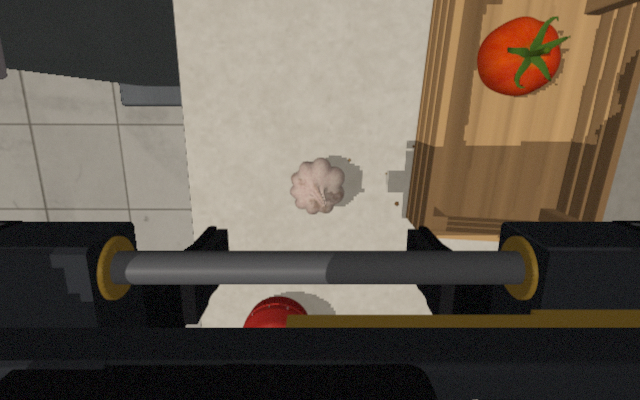

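The tomato stands in the crate at (520,55). The garlic is under the TCP at (317,186), world (0.440,-0.251).

Request:
carry_out(increments=[{"jaw": 0.087, "offset": [-0.001, 0, 0.04], "yaw": 0}, {"jaw": 0.087, "offset": [-0.001, 0, 0.08], "yaw": 0}, {"jaw": 0.087, "offset": [-0.001, 0, 0.12], "yaw": 0}, {"jaw": 0.087, "offset": [-0.001, 0, 0.145], "yaw": 0}, {"jaw": 0.087, "offset": [-0.001, 0, 0.154], "yaw": 0}, {"jaw": 0.087, "offset": [-0.001, 0, 0.154], "yaw": 0}])

```text
time_s: 6.92
eef_pos: [0.4405, -0.2506, 0.0108]
ee_rot: [-2.21, -2.227, 0.0]
contact_force: [0.3, -0.1, 0.1]
finger_gap: 1.001
grip_force: 0.0
```

Request:
carry_out(force=10, increments=[{"jaw": 0.03, "offset": [0, 0, 0], "yaw": 0}, {"jaw": 0.03, "offset": [0, 0, 0], "yaw": 0}, {"jaw": 0.03, "offset": [0, 0, 0], "yaw": 0}, {"jaw": 0.03, "offset": [0, 0, 0], "yaw": 0}, {"jaw": 0.03, "offset": [0, 0, 0], "yaw": 0}, {"jaw": 0.03, "offset": [0, 0, 0], "yaw": 0}, {"jaw": 0.03, "offset": [0, 0, 0], "yaw": 0}, {"jaw": 0.03, "offset": [0, 0, 0], "yaw": 0}])

```text
time_s: 7.58
eef_pos: [0.4405, -0.2523, 0.0133]
ee_rot: [2.214, 2.227, 0.0]
contact_force: [0.0, 0.6, 3.2]
finger_gap: 0.52
grip_force: 10.0
```

Request:
carry_out(increments=[{"jaw": 0.03, "offset": [0, 0, 0], "yaw": 0}, {"jaw": 0.03, "offset": [0, 0, -0.01], "yaw": 0}, {"jaw": 0.03, "offset": [0, 0, -0.04], "yaw": 0}, {"jaw": 0.03, "offset": [0, 0, -0.08], "yaw": 0}, {"jaw": 0.03, "offset": [0, 0, -0.12], "yaw": 0}, {"jaw": 0.03, "offset": [0, 0, -0.12], "yaw": 0}])

```text
time_s: 8.08
eef_pos: [0.4437, -0.2549, 0.1396]
ee_rot: [2.205, 2.219, 0.001]
contact_force: [1.1, -1.1, -0.2]
finger_gap: 0.524
grip_force: 10.0
```

Request:
carry_out(increments=[{"jaw": 0.03, "offset": [0.01, 0.03, 0], "yaw": 0}, {"jaw": 0.03, "offset": [0.02, 0.07, 0], "yaw": 0}, {"jaw": 0.03, "offset": [0.031, 0.11, 0], "yaw": 0}, {"jaw": 0.03, "offset": [0.031, 0.14, 0], "yaw": 0}, {"jaw": 0.03, "offset": [0.031, 0.148, 0.01], "yaw": 0}, {"jaw": 0.03, "offset": [0.031, 0.148, 0.04], "yaw": 0}, {"jaw": 0.03, "offset": [0.031, 0.148, 0.07], "yaw": 0}, {"jaw": 0.03, "offset": [0.031, 0.148, 0.09], "yaw": 0}])

```text
time_s: 8.75
eef_pos: [0.5862, -0.2192, 0.0401]
ee_rot: [-2.211, -2.226, 0.002]
contact_force: [-0.6, 0.4, 0.1]
finger_gap: 0.529
grip_force: 10.0
```

Request:
carry_out(increments=[{"jaw": 0.03, "offset": [0, 0, 0.008], "yaw": 0}, {"jaw": 0.03, "offset": [0, 0, 0.013], "yaw": 0}, {"jaw": 0.03, "offset": [0, 0, 0.017], "yaw": 0}, {"jaw": 0.03, "offset": [0, 0, 0.02], "yaw": 0}, {"jaw": 0.03, "offset": [0, 0, 0.022], "yaw": 0}, {"jaw": 0.03, "offset": [0, 0, 0.022], "yaw": 0}, {"jaw": 0.03, "offset": [0, 0, 0.022], "yaw": 0}])

```text
time_s: 9.33
eef_pos: [0.5886, -0.2206, 0.0218]
ee_rot: [2.214, 2.227, 0.001]
contact_force: [-0.4, 0.6, -0.7]
finger_gap: 0.522
grip_force: 10.0
```

Request:
carry_out(increments=[{"jaw": 0.03, "offset": [0, 0, 0.001], "yaw": 0}, {"jaw": 0.03, "offset": [0, 0, 0.002], "yaw": 0}, {"jaw": 0.03, "offset": [0, 0, 0.002], "yaw": 0}])

```text
time_s: 9.58
eef_pos: [0.5886, -0.2204, 0.0194]
ee_rot: [2.214, 2.227, 0.0]
contact_force: [-0.7, -0.3, 1.7]
finger_gap: 0.521
grip_force: 10.0
```

Request:
carry_out(increments=[{"jaw": 0.062, "offset": [0, 0, 0], "yaw": 0}, {"jaw": 0.062, "offset": [0, 0, 0], "yaw": 0}, {"jaw": 0.062, "offset": [0, 0, 0], "yaw": 0}, {"jaw": 0.062, "offset": [0, 0, -0.025], "yaw": 0}, {"jaw": 0.062, "offset": [0, 0, -0.065], "yaw": 0}, {"jaw": 0.062, "offset": [0, 0, -0.105], "yaw": 0}, {"jaw": 0.087, "offset": [0, 0, -0.145], "yaw": 0}, {"jaw": 0.087, "offset": [0, 0, -0.185], "yaw": 0}])

```text
time_s: 10.25
eef_pos: [0.5877, -0.2199, 0.2054]
ee_rot: [-2.214, -2.227, 0.0]
contact_force: [0.6, -0.1, -0.5]
finger_gap: 0.792
grip_force: 0.0
```

Request:
carry_out(increments=[{"jaw": 0.087, "offset": [0.336, -0.159, -0.04], "yaw": -1.571}, {"jaw": 0.087, "offset": [0.336, -0.159, -0.04], "yaw": -1.571}, {"jaw": 0.087, "offset": [0.336, -0.159, -0.04], "yaw": -1.571}, {"jaw": 0.087, "offset": [0.336, -0.159, -0.04], "yaw": -1.571}, {"jaw": 0.087, "offset": [0.336, -0.159, -0.04], "yaw": -1.571}, {"jaw": 0.087, "offset": [0.336, -0.159, -0.04], "yaw": -1.571}, {"jaw": 0.087, "offset": [0.336, -0.159, -0.04], "yaw": -1.571}, {"jaw": 0.087, "offset": [0.336, -0.159, -0.04], "yaw": -1.571}])

```text
time_s: 10.92
eef_pos: [0.4432, 0.08, 0.2398]
ee_rot: [-0.867, -3.019, -0.0]
contact_force: [-0.2, 0.9, 0.7]
finger_gap: 0.999
grip_force: 0.0
```

Run:
```python
from h import *
from workcell import observe,camera
s=observe();print(s["eef_pos"],delta(s,.430,.116,.24,90))
t=camera("top");print("top");blobs(t,(.545,.645,-.28,-.1),.02,.09);blobs(t,(.4,.46,.05,.28),.02,.13)
```

```text
[0.4432146  0.07999725 0.23980314] (array([ 0.0303,  0.0235, -0.0002]), np.float64(-0.5593581133631877), np.float64(57.95114086788909))
top
[359. 195.] 243 rect [ 0.5921 -0.1478] [0.055 0.052] 0.2 lo [ 0.565 -0.173  0.034] hi [ 0.619 -0.122  0.06 ] [132.  66.  46.]
[381. 197.] 168 rect [ 0.5869 -0.2192] [0.049 0.043] 88.7 lo [ 0.566 -0.243  0.024] hi [ 0.608 -0.196  0.054] [147. 124. 109.]
[235. 242.] 122 rect [0.4395 0.2351] [0.03  0.037] 88.6 lo [0.421 0.22  0.091] hi [0.458 0.25  0.112] [45. 42. 37.]
```

Both are in the crate. Next, jar_a.

Request:
carry_out(increments=[{"jaw": 0.087, "offset": [0.03, 0.024, 0], "yaw": -0.559}, {"jaw": 0.087, "offset": [0.03, 0.024, 0], "yaw": -0.559}, {"jaw": 0.087, "offset": [0.03, 0.024, 0], "yaw": -0.559}, {"jaw": 0.087, "offset": [0.03, 0.024, 0], "yaw": -0.559}, {"jaw": 0.087, "offset": [0.03, 0.024, 0], "yaw": -0.559}, {"jaw": 0.087, "offset": [0.03, 0.024, 0], "yaw": -0.559}])

```text
time_s: 11.47
eef_pos: [0.432, 0.1149, 0.2396]
ee_rot: [-0.008, -3.142, 0.0]
contact_force: [-0.8, 0.4, 0.2]
finger_gap: 0.999
grip_force: 0.0
```

Run:
```python
from h import *
from workcell import observe,camera
c=camera("wrist");cv2.imwrite("pics/w3.png",c["color"][:,:,::-1]);s=observe();np.savez("w3.npz",**c)
print(s["eef_pos"],delta(s,.430,.116,.24,90),s["qpos"])
blobs(c,(.38,.6,.04,.27),.085,.13)
```

```text
[0.4320511  0.11477039 0.23954275] (array([ 0.0021,  0.0012, -0.0005]), np.float64(-0.007560676911995594), np.float64(89.56680512268065)) [ 8.71285985e-03  2.75417944e-01  1.84912240e+00  6.63054037e-06
  1.01716671e+00 -1.55452628e+00]
[320. 184.] 1861 rect [0.4292 0.1182] [0.039 0.04 ] 87.5 lo [0.41  0.1   0.089] hi [0.447 0.137 0.108] [84. 52. 49.]
[454. 194.] 2114 rect [0.4387 0.2332] [0.04 0.04] 89.9 lo [0.419 0.213 0.087] hi [0.457 0.252 0.108] [25. 24. 20.]
[299. 248.] 161 rect [0.4907 0.0988] [0.029 0.006] 89.9 lo [0.488 0.085 0.085] hi [0.493 0.112 0.1  ] [151.  75.   4.]
[299. 288.] 232 rect [0.5236 0.0982] [0.031 0.01 ] 88.7 lo [0.519 0.084 0.104] hi [0.528 0.113 0.107] [191. 100.   5.]
```

View pics/w3.png

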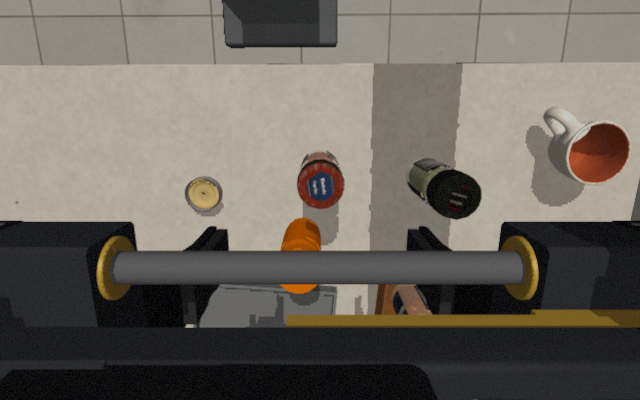

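The wrist view shows jar_a's cap at (320,184), the orange decoy at (300,255) and jar_b at (453,193). Jar_a measures (0.4293,0.1178).

Request:
carry_out(increments=[{"jaw": 0.087, "offset": [0.002, 0.002, 0.03], "yaw": 0}, {"jaw": 0.087, "offset": [0.002, 0.002, 0.06], "yaw": 0}, {"jaw": 0.087, "offset": [0.002, 0.002, 0.1], "yaw": 0}, {"jaw": 0.087, "offset": [0.002, 0.002, 0.135], "yaw": 0}, {"jaw": 0.087, "offset": [0.002, 0.002, 0.165], "yaw": 0}, {"jaw": 0.087, "offset": [0.002, 0.002, 0.178], "yaw": 0}, {"jaw": 0.087, "offset": [0.002, 0.002, 0.178], "yaw": 0}, {"jaw": 0.087, "offset": [0.002, 0.002, 0.178], "yaw": 0}])

```text
time_s: 12.18
eef_pos: [0.4299, 0.1166, 0.061]
ee_rot: [-0.012, -3.14, 0.0]
contact_force: [-0.7, -0.1, 0.5]
finger_gap: 1.001
grip_force: 0.0
```

Request:
carry_out(force=15, increments=[{"jaw": 0.025, "offset": [0, 0, 0], "yaw": 0}, {"jaw": 0.025, "offset": [0, 0, 0], "yaw": 0}, {"jaw": 0.025, "offset": [0, 0, 0], "yaw": 0}, {"jaw": 0.025, "offset": [0, 0, 0], "yaw": 0}, {"jaw": 0.025, "offset": [0, 0, 0], "yaw": 0}, {"jaw": 0.025, "offset": [0, 0, 0], "yaw": 0}, {"jaw": 0.025, "offset": [0, 0, 0], "yaw": 0}, {"jaw": 0.025, "offset": [0, 0, 0], "yaw": 0}])

```text
time_s: 12.85
eef_pos: [0.4302, 0.1169, 0.0617]
ee_rot: [0.009, 3.141, -0.0]
contact_force: [1.6, 0.7, 0.5]
finger_gap: 0.478
grip_force: 0.5
```

Request:
carry_out(increments=[{"jaw": 0.025, "offset": [0, 0, 0], "yaw": 0}, {"jaw": 0.025, "offset": [0, 0, 0], "yaw": 0}])

```text
time_s: 13.02
eef_pos: [0.4302, 0.1169, 0.0616]
ee_rot: [0.009, 3.142, 0.0]
contact_force: [-0.2, 0.1, 2.0]
finger_gap: 0.466
grip_force: 15.0
```

Request:
carry_out(increments=[{"jaw": 0.025, "offset": [0, 0, -0.01], "yaw": 0}, {"jaw": 0.025, "offset": [0, 0, -0.03], "yaw": 0}, {"jaw": 0.025, "offset": [0, 0, -0.06], "yaw": 0}, {"jaw": 0.025, "offset": [0, 0, -0.1], "yaw": 0}, {"jaw": 0.025, "offset": [0, 0, -0.13], "yaw": 0}, {"jaw": 0.025, "offset": [0, 0, -0.15], "yaw": 0}, {"jaw": 0.025, "offset": [0, 0, -0.15], "yaw": 0}])

```text
time_s: 13.6
eef_pos: [0.4327, 0.117, 0.2153]
ee_rot: [0.009, 3.133, 0.0]
contact_force: [1.3, -0.7, -1.2]
finger_gap: 0.465
grip_force: 15.0
```

Request:
carry_out(increments=[{"jaw": 0.025, "offset": [-0.02, 0.02, 0], "yaw": 0.12}, {"jaw": 0.025, "offset": [-0.04, 0.043, 0], "yaw": 0.24}, {"jaw": 0.025, "offset": [-0.06, 0.065, 0], "yaw": 0.36}, {"jaw": 0.025, "offset": [-0.085, 0.09, 0], "yaw": 0.48}, {"jaw": 0.025, "offset": [-0.11, 0.117, 0], "yaw": 0.6}, {"jaw": 0.025, "offset": [-0.135, 0.145, 0], "yaw": 0.72}, {"jaw": 0.025, "offset": [-0.155, 0.166, 0], "yaw": 0.84}, {"jaw": 0.025, "offset": [-0.163, 0.174, 0], "yaw": 0.96}])

```text
time_s: 14.27
eef_pos: [0.5962, 0.2928, 0.2092]
ee_rot: [-1.465, -2.779, -0.002]
contact_force: [0.5, 0.6, -1.3]
finger_gap: 0.463
grip_force: 15.0
```

Request:
carry_out(increments=[{"jaw": 0.025, "offset": [0, 0, 0], "yaw": 0.12}, {"jaw": 0.025, "offset": [0, 0, 0], "yaw": 0.24}, {"jaw": 0.025, "offset": [0, 0, 0], "yaw": 0.36}, {"jaw": 0.025, "offset": [0, 0, 0], "yaw": 0.48}, {"jaw": 0.025, "offset": [0, 0, 0], "yaw": 0.6}, {"jaw": 0.025, "offset": [0, 0, 0], "yaw": 0.698}, {"jaw": 0.025, "offset": [0, 0, 0], "yaw": 0.698}])

```text
time_s: 14.85
eef_pos: [0.5931, 0.2895, 0.2092]
ee_rot: [-2.323, -2.113, 0.006]
contact_force: [-0.5, -0.8, -1.1]
finger_gap: 0.463
grip_force: 15.0
```

Run:
```python
from h import *
from workcell import observe,camera
c=camera("wrist");cv2.imwrite("pics/w4.png",c["color"][:,:,::-1]);s=observe();np.savez("w4.npz",**c)
print(s["eef_pos"],s["contact_force"],s["grip_force"],delta(s,.593,.291,.07,-4.7))
blobs(c,(.52,.66,.17,.42),.018,.045)
```

```text
[0.59316777 0.28954598 0.20943503] [-0.21130097 -0.53500998 -1.82353099] 14.985098800971173 (array([0.0016, 0.0002, 0.1394]), np.float64(-0.008916046727442157), np.float64(-5.21085184742387))
[317. 125.] 2702 rect [0.5956 0.3221] [0.147 0.072] 85.2 lo [0.556 0.257 0.019] hi [0.636 0.396 0.038] [143.  98.  55.]
```

View pics/w4.png

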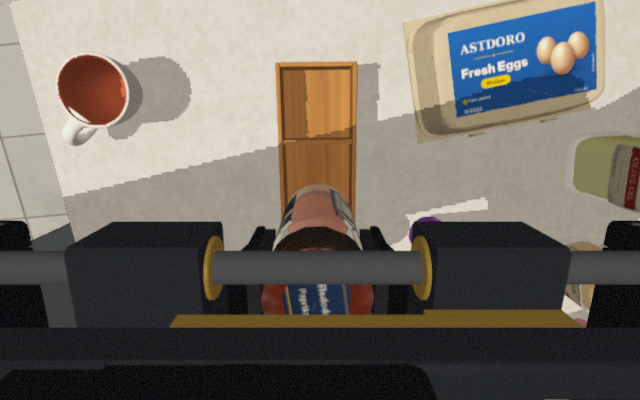

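The wrist view shows both empty bays along column 317 (rows 65–215), with the jar lined up over the middle one. The rack pose is confirmed.

Request:
carry_out(increments=[{"jaw": 0.025, "offset": [0.0015, 0, 0.02], "yaw": 0}, {"jaw": 0.025, "offset": [0.0015, 0, 0.045], "yaw": 0}, {"jaw": 0.025, "offset": [0.0015, 0, 0.07], "yaw": 0}, {"jaw": 0.025, "offset": [0.0015, 0, 0.095], "yaw": 0}, {"jaw": 0.025, "offset": [0.0015, 0, 0.115], "yaw": 0}, {"jaw": 0.025, "offset": [0.0015, 0, 0.13], "yaw": 0}, {"jaw": 0.025, "offset": [0.0015, 0, 0.138], "yaw": 0}, {"jaw": 0.025, "offset": [0.0015, 0, 0.138], "yaw": 0}])

```text
time_s: 15.57
eef_pos: [0.5923, 0.2907, 0.0705]
ee_rot: [-2.319, -2.116, 0.008]
contact_force: [0.3, 1.1, -1.8]
finger_gap: 0.461
grip_force: 15.0
```

Request:
carry_out(increments=[{"jaw": 0.025, "offset": [0, 0, 0.001], "yaw": 0}, {"jaw": 0.025, "offset": [0, 0, 0.003], "yaw": 0}, {"jaw": 0.025, "offset": [0, 0, 0.003], "yaw": 0}])

```text
time_s: 15.82
eef_pos: [0.595, 0.2916, 0.0715]
ee_rot: [2.321, 2.116, 0.003]
contact_force: [0.3, 0.2, -1.0]
finger_gap: 0.468
grip_force: 15.0
```

Request:
carry_out(increments=[{"jaw": 0.025, "offset": [0, 0, 0.001], "yaw": 0}, {"jaw": 0.025, "offset": [0, 0, 0.002], "yaw": 0}, {"jaw": 0.025, "offset": [0, 0, 0.002], "yaw": 0}, {"jaw": 0.025, "offset": [0, 0, 0.002], "yaw": 0}, {"jaw": 0.025, "offset": [0, 0, 0.002], "yaw": 0}])

```text
time_s: 16.23
eef_pos: [0.5944, 0.2914, 0.0688]
ee_rot: [2.322, 2.116, 0.0]
contact_force: [0.4, -0.1, -1.9]
finger_gap: 0.461
grip_force: 15.0
```

Request:
carry_out(increments=[{"jaw": 0.025, "offset": [0, 0, 0.001], "yaw": 0}, {"jaw": 0.025, "offset": [0, 0, 0.002], "yaw": 0}, {"jaw": 0.025, "offset": [0, 0, 0.003], "yaw": 0}, {"jaw": 0.025, "offset": [0, 0, 0.003], "yaw": 0}, {"jaw": 0.025, "offset": [0, 0, 0.003], "yaw": 0}])

```text
time_s: 16.65
eef_pos: [0.5943, 0.2914, 0.0657]
ee_rot: [2.322, 2.116, 0.0]
contact_force: [0.5, -0.0, 0.6]
finger_gap: 0.468
grip_force: 15.0
```

Request:
carry_out(increments=[{"jaw": 0.075, "offset": [0, 0, 0], "yaw": 0}, {"jaw": 0.075, "offset": [0, 0, 0], "yaw": 0}, {"jaw": 0.075, "offset": [0, 0, 0], "yaw": 0}, {"jaw": 0.075, "offset": [0, 0, 0], "yaw": 0}, {"jaw": 0.075, "offset": [0, 0, -0.03], "yaw": 0}, {"jaw": 0.075, "offset": [0, 0, -0.07], "yaw": 0}, {"jaw": 0.087, "offset": [0, 0, -0.11], "yaw": 0}, {"jaw": 0.087, "offset": [0, 0, -0.15], "yaw": 0}])

```text
time_s: 17.32
eef_pos: [0.5939, 0.2912, 0.2167]
ee_rot: [-2.322, -2.115, 0.002]
contact_force: [0.5, 0.5, 0.4]
finger_gap: 0.93
grip_force: 0.0
```

Request:
carry_out(increments=[{"jaw": 0.087, "offset": [-0.073, -0.149, 0], "yaw": 0}, {"jaw": 0.087, "offset": [-0.073, -0.149, 0], "yaw": 0}, {"jaw": 0.087, "offset": [-0.073, -0.149, 0], "yaw": 0}, {"jaw": 0.087, "offset": [-0.073, -0.149, 0], "yaw": 0}, {"jaw": 0.087, "offset": [-0.073, -0.149, 0], "yaw": 0}, {"jaw": 0.087, "offset": [-0.073, -0.149, 0], "yaw": 0}, {"jaw": 0.087, "offset": [-0.073, -0.149, 0], "yaw": 0}])

```text
time_s: 17.9
eef_pos: [0.4401, 0.2328, 0.2162]
ee_rot: [2.321, 2.115, 0.004]
contact_force: [0.8, -0.1, -0.1]
finger_gap: 0.996
grip_force: 0.0
```

Run:
```python
from h import *
from workcell import observe,camera
c=camera("wrist");s=observe();cv2.imwrite("pics/w5.png",c["color"][:,:,::-1])
print(s["eef_pos"],s["ee_rot"])
print("b");blobs(c,(.38,.48,.17,.3),.085,.13)
t=camera("top");print("top");blobs(t,(.52,.66,.18,.42),.09,.13)
```

```text
[0.44112708 0.23302769 0.21631616] [2.32120528 2.11457526 0.00490512]
b
[315. 194.] 2217 rect [0.4396 0.2336] [0.04 0.04] 15.5 lo [0.421 0.215 0.088] hi [0.458 0.253 0.108] [38. 37. 31.]
top
[218. 191.] 153 rect [0.5942 0.2908] [0.038 0.039] 55.2 lo [0.576 0.272 0.091] hi [0.612 0.31  0.113] [52. 37. 33.]
[241. 194.] 150 rect [0.5857 0.2226] [0.04  0.037] 89.8 lo [0.568 0.203 0.092] hi [0.604 0.242 0.114] [44. 35. 32.]
```

View pics/w5.png

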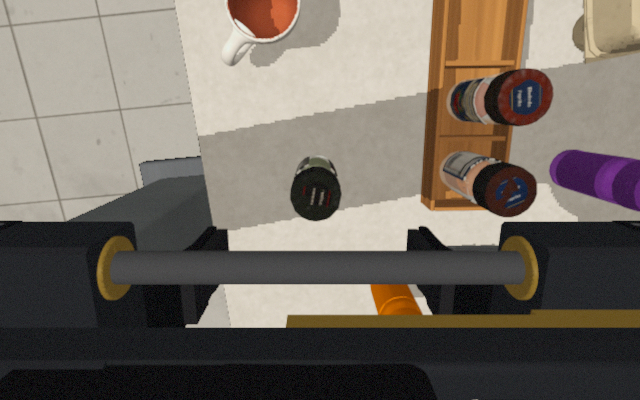

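Jar_a stands upright in the middle bay at (520,98). Jar_b is under the TCP at (316,188), world (0.439,0.2335).

Request:
carry_out(increments=[{"jaw": 0.087, "offset": [0.001, 0, 0.03], "yaw": 0}, {"jaw": 0.087, "offset": [0.001, 0, 0.06], "yaw": 0}, {"jaw": 0.087, "offset": [0.001, 0, 0.1], "yaw": 0}, {"jaw": 0.087, "offset": [0.001, 0, 0.13], "yaw": 0}, {"jaw": 0.087, "offset": [0.001, 0, 0.15], "yaw": 0}, {"jaw": 0.087, "offset": [0.001, 0, 0.155], "yaw": 0}, {"jaw": 0.087, "offset": [0.001, 0, 0.155], "yaw": 0}])

```text
time_s: 18.58
eef_pos: [0.4398, 0.2336, 0.0588]
ee_rot: [-2.322, -2.115, 0.003]
contact_force: [0.4, 0.3, -0.2]
finger_gap: 0.999
grip_force: 0.0
```

Request:
carry_out(force=15, increments=[{"jaw": 0.025, "offset": [0, 0, 0], "yaw": 0}, {"jaw": 0.025, "offset": [0, 0, 0], "yaw": 0}, {"jaw": 0.025, "offset": [0, 0, 0], "yaw": 0}, {"jaw": 0.025, "offset": [0, 0, 0], "yaw": 0}, {"jaw": 0.025, "offset": [0, 0, 0], "yaw": 0}, {"jaw": 0.025, "offset": [0, 0, 0], "yaw": 0}, {"jaw": 0.025, "offset": [0, 0, 0], "yaw": 0}, {"jaw": 0.025, "offset": [0, 0, 0], "yaw": 0}])

```text
time_s: 19.25
eef_pos: [0.4393, 0.2335, 0.0608]
ee_rot: [2.322, 2.116, 0.0]
contact_force: [-0.1, 0.4, -0.9]
finger_gap: 0.48
grip_force: 0.0
```

Request:
carry_out(increments=[{"jaw": 0.025, "offset": [0, 0, 0], "yaw": 0}, {"jaw": 0.025, "offset": [0, 0, 0], "yaw": 0}, {"jaw": 0.025, "offset": [0, 0, 0], "yaw": 0}])

```text
time_s: 19.5
eef_pos: [0.4392, 0.2336, 0.0607]
ee_rot: [-2.322, -2.116, -0.0]
contact_force: [-0.4, 0.8, 2.6]
finger_gap: 0.463
grip_force: 15.0
```

Request:
carry_out(increments=[{"jaw": 0.025, "offset": [0, 0, -0.01], "yaw": 0}, {"jaw": 0.025, "offset": [0, 0, -0.03], "yaw": 0}, {"jaw": 0.025, "offset": [0, 0, -0.06], "yaw": 0}, {"jaw": 0.025, "offset": [0, 0, -0.1], "yaw": 0}, {"jaw": 0.025, "offset": [0, 0, -0.13], "yaw": 0}, {"jaw": 0.025, "offset": [0, 0, -0.15], "yaw": 0}, {"jaw": 0.025, "offset": [0, 0, -0.15], "yaw": 0}])

```text
time_s: 20.08
eef_pos: [0.4419, 0.2344, 0.2154]
ee_rot: [2.319, 2.113, 0.014]
contact_force: [0.8, 1.0, -1.3]
finger_gap: 0.463
grip_force: 15.0
```

Request:
carry_out(increments=[{"jaw": 0.025, "offset": [0.014, 0.015, 0], "yaw": 0}, {"jaw": 0.025, "offset": [0.037, 0.04, 0], "yaw": 0}, {"jaw": 0.025, "offset": [0.063, 0.067, 0], "yaw": 0}, {"jaw": 0.025, "offset": [0.09, 0.095, 0], "yaw": 0}, {"jaw": 0.025, "offset": [0.115, 0.122, 0], "yaw": 0}, {"jaw": 0.025, "offset": [0.132, 0.14, 0], "yaw": 0}, {"jaw": 0.025, "offset": [0.139, 0.147, 0], "yaw": 0}, {"jaw": 0.025, "offset": [0.139, 0.147, 0], "yaw": 0}])

```text
time_s: 20.75
eef_pos: [0.5997, 0.3594, 0.2085]
ee_rot: [-2.321, -2.116, 0.001]
contact_force: [-0.3, 0.0, -2.0]
finger_gap: 0.464
grip_force: 15.0
```

Request:
carry_out(increments=[{"jaw": 0.025, "offset": [0, 0, 0], "yaw": 0}, {"jaw": 0.025, "offset": [0, 0, 0], "yaw": 0}, {"jaw": 0.025, "offset": [0, 0, 0], "yaw": 0}])

```text
time_s: 21.0
eef_pos: [0.5971, 0.3574, 0.2101]
ee_rot: [-2.322, -2.115, 0.004]
contact_force: [-0.4, -0.2, -2.6]
finger_gap: 0.463
grip_force: 15.0
```

Run:
```python
from h import *
from workcell import observe
s=observe();print(s["eef_pos"],s["contact_force"],s["grip_force"],delta(s,.5985,.3587,.0647,-4.7))
```

```text
[0.59712672 0.35739977 0.21011109] [-0.36622708 -0.18939087 -2.55166379] 14.98947827029042 (array([0.0016, 0.0015, 0.1454]), np.float64(-0.011248120341917188), np.float64(-5.344469823047097))
```

Request:
carry_out(increments=[{"jaw": 0.025, "offset": [0.001, 0.001, 0.02], "yaw": 0}, {"jaw": 0.025, "offset": [0.001, 0.001, 0.045], "yaw": 0}, {"jaw": 0.025, "offset": [0.001, 0.001, 0.07], "yaw": 0}, {"jaw": 0.025, "offset": [0.001, 0.001, 0.095], "yaw": 0}, {"jaw": 0.025, "offset": [0.001, 0.001, 0.115], "yaw": 0}, {"jaw": 0.025, "offset": [0.001, 0.001, 0.13], "yaw": 0}, {"jaw": 0.025, "offset": [0.001, 0.001, 0.138], "yaw": 0}, {"jaw": 0.025, "offset": [0.001, 0.001, 0.14], "yaw": 0}])

```text
time_s: 21.67
eef_pos: [0.598, 0.3582, 0.069]
ee_rot: [-2.322, -2.114, 0.006]
contact_force: [0.1, -0.0, -1.3]
finger_gap: 0.462
grip_force: 15.0
```

Request:
carry_out(increments=[{"jaw": 0.025, "offset": [0, 0, 0.001], "yaw": 0}, {"jaw": 0.025, "offset": [0, 0, 0.002], "yaw": 0}, {"jaw": 0.025, "offset": [0, 0, 0.003], "yaw": 0}, {"jaw": 0.025, "offset": [0, 0, 0.003], "yaw": 0}, {"jaw": 0.025, "offset": [0, 0, 0.003], "yaw": 0}, {"jaw": 0.025, "offset": [0, 0, 0.003], "yaw": 0}])

```text
time_s: 22.17
eef_pos: [0.5999, 0.3593, 0.0682]
ee_rot: [2.322, 2.116, 0.002]
contact_force: [0.7, -0.5, -1.0]
finger_gap: 0.463
grip_force: 15.0
```

Request:
carry_out(increments=[{"jaw": 0.025, "offset": [0, 0, 0.001], "yaw": 0}, {"jaw": 0.025, "offset": [0, 0, 0.002], "yaw": 0}, {"jaw": 0.025, "offset": [0, 0, 0.003], "yaw": 0}, {"jaw": 0.025, "offset": [0, 0, 0.003], "yaw": 0}, {"jaw": 0.025, "offset": [0, 0, 0.003], "yaw": 0}, {"jaw": 0.025, "offset": [0, 0, 0.003], "yaw": 0}])

```text
time_s: 22.67
eef_pos: [0.5996, 0.3592, 0.0648]
ee_rot: [2.322, 2.116, 0.0]
contact_force: [-0.9, -0.3, 1.7]
finger_gap: 0.465
grip_force: 15.0
```

Request:
carry_out(increments=[{"jaw": 0.075, "offset": [0, 0, 0], "yaw": 0}, {"jaw": 0.075, "offset": [0, 0, 0], "yaw": 0}, {"jaw": 0.075, "offset": [0, 0, 0], "yaw": 0}, {"jaw": 0.075, "offset": [0, 0, 0], "yaw": 0}, {"jaw": 0.075, "offset": [0, 0, -0.03], "yaw": 0}, {"jaw": 0.075, "offset": [0, 0, -0.07], "yaw": 0}, {"jaw": 0.075, "offset": [0, 0, -0.11], "yaw": 0}, {"jaw": 0.075, "offset": [0, 0, -0.15], "yaw": 0}])

```text
time_s: 23.33
eef_pos: [0.5993, 0.359, 0.2156]
ee_rot: [-2.322, -2.115, 0.002]
contact_force: [0.6, 0.1, 0.9]
finger_gap: 0.853
grip_force: 0.0
```

Request:
carry_out(increments=[{"jaw": 0.075, "offset": [-0.04, -0.011, 0], "yaw": 0}, {"jaw": 0.075, "offset": [-0.08, -0.022, 0], "yaw": 0}, {"jaw": 0.075, "offset": [-0.12, -0.034, 0], "yaw": 0}, {"jaw": 0.075, "offset": [-0.16, -0.045, 0], "yaw": 0}, {"jaw": 0.075, "offset": [-0.2, -0.056, 0], "yaw": 0}, {"jaw": 0.075, "offset": [-0.24, -0.068, 0], "yaw": 0}, {"jaw": 0.075, "offset": [-0.28, -0.079, 0], "yaw": 0}, {"jaw": 0.075, "offset": [-0.32, -0.09, 0], "yaw": 0}])

```text
time_s: 24.0
eef_pos: [0.4793, 0.0474, 0.2148]
ee_rot: [2.321, 2.116, 0.001]
contact_force: [1.2, -0.8, -0.1]
finger_gap: 0.858
grip_force: 0.0
```

Request:
carry_out(increments=[{"jaw": 0.075, "offset": [-0.04, -0.011, 0], "yaw": 0}, {"jaw": 0.075, "offset": [-0.061, -0.018, 0], "yaw": 0}, {"jaw": 0.075, "offset": [-0.061, -0.018, 0], "yaw": 0}, {"jaw": 0.075, "offset": [-0.061, -0.018, 0], "yaw": 0}, {"jaw": 0.075, "offset": [-0.061, -0.018, 0], "yaw": 0}])

```text
time_s: 24.42
eef_pos: [0.4572, -0.0099, 0.2148]
ee_rot: [2.322, 2.115, 0.001]
contact_force: [0.3, -0.5, 0.0]
finger_gap: 0.865
grip_force: 0.0
```

Run:
```python
from h import *
from workcell import observe,camera
c=camera("wrist");s=observe();cv2.imwrite("pics/w6.png",c["color"][:,:,::-1]);np.savez("w6.npz",**c)
print(s["eef_pos"],s["ee_rot"],delta(s,.457,-.011,.0105,-5))
print("tl");blobs(c,(.41,.5,-.06,.04),.007,.03)
print("tray");blobs(c,(.53,.72,-.06,.15),.009,.022)
t=camera("top");print("top");blobs(t,(.52,.66,.18,.42),.09,.13);blobs(t,(.41,.5,-.06,.04),.007,.03)
```

```text
[ 0.45726193 -0.00945551  0.21470447] [2.32126181e+00 2.11632481e+00 1.17628287e-03] (array([-0.0016, -0.0003,  0.2042]), np.float64(-0.005032238847469747), np.float64(-5.288326047461791))
tl
[318. 178.] 1058 rect [ 0.458 -0.012] [0.037 0.037] 86.5 lo [ 0.44  -0.031  0.007] hi [0.476 0.006 0.017] [178. 156. 107.]
tray
[508.  87.] 7734 rect [0.6306 0.0483] [0.171 0.124] 85.1 lo [ 0.565 -0.038  0.009] hi [0.695 0.135 0.02 ] [88. 76. 73.]
top
[197. 189.] 157 rect [0.5987 0.3565] [0.039 0.039] 1.4 lo [0.579 0.338 0.092] hi [0.618 0.376 0.115] [43. 40. 34.]
[218. 191.] 151 rect [0.5942 0.2906] [0.039 0.039] 46.5 lo [0.576 0.272 0.092] hi [0.612 0.31  0.116] [75. 49. 46.]
[240. 194.] 149 rect [0.5855 0.2217] [0.037 0.039] 1.2 lo [0.567 0.203 0.093] hi [0.604 0.241 0.115] [50. 39. 35.]
```

View pics/w6.png

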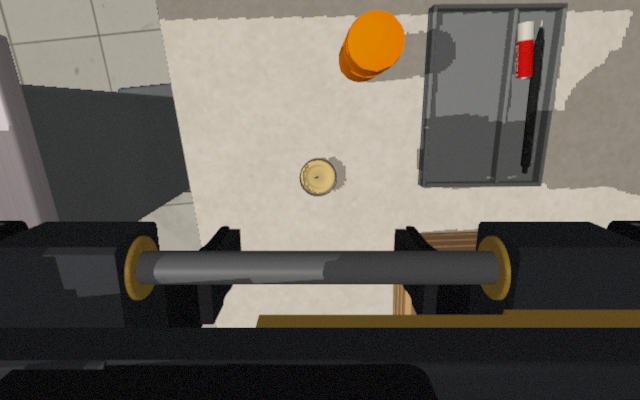

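Both jars are placed. The tea light is at (318,178), world (0.458,-0.012), and the tray bay centre is near (472,95).

Request:
carry_out(increments=[{"jaw": 0.065, "offset": [-0.002, 0, 0.04], "yaw": 0}, {"jaw": 0.065, "offset": [-0.002, 0, 0.08], "yaw": 0}, {"jaw": 0.065, "offset": [-0.002, 0, 0.12], "yaw": 0}, {"jaw": 0.065, "offset": [-0.002, 0, 0.155], "yaw": 0}, {"jaw": 0.065, "offset": [-0.002, 0, 0.18], "yaw": 0}, {"jaw": 0.065, "offset": [-0.002, 0, 0.193], "yaw": 0}, {"jaw": 0.065, "offset": [-0.002, 0, 0.198], "yaw": 0}, {"jaw": 0.065, "offset": [-0.002, 0, 0.198], "yaw": 0}])

```text
time_s: 25.18
eef_pos: [0.4563, -0.0111, 0.0153]
ee_rot: [-2.319, -2.117, 0.002]
contact_force: [-1.2, 0.4, 0.1]
finger_gap: 0.746
grip_force: 0.0
```

Request:
carry_out(increments=[{"jaw": 0.065, "offset": [0, 0, 0.002], "yaw": 0}, {"jaw": 0.065, "offset": [0, 0, 0.004], "yaw": 0}, {"jaw": 0.065, "offset": [0, 0, 0.005], "yaw": 0}, {"jaw": 0.065, "offset": [0, 0, 0.005], "yaw": 0}])

```text
time_s: 25.52
eef_pos: [0.4571, -0.0122, 0.0123]
ee_rot: [2.321, 2.115, 0.002]
contact_force: [-0.9, 0.3, -0.0]
finger_gap: 0.751
grip_force: 0.0
```

Request:
carry_out(force=7, increments=[{"jaw": 0.025, "offset": [0, 0, 0.001], "yaw": 0}, {"jaw": 0.025, "offset": [0, 0, 0.001], "yaw": 0}, {"jaw": 0.025, "offset": [0, 0, 0.001], "yaw": 0}, {"jaw": 0.025, "offset": [0, 0, 0.001], "yaw": 0}, {"jaw": 0.025, "offset": [0, 0, 0.001], "yaw": 0}, {"jaw": 0.025, "offset": [0, 0, 0.001], "yaw": 0}, {"jaw": 0.025, "offset": [0, 0, 0.001], "yaw": 0}, {"jaw": 0.025, "offset": [0, 0, 0.001], "yaw": 0}])

```text
time_s: 26.18
eef_pos: [0.4565, -0.0122, 0.0106]
ee_rot: [2.322, 2.116, 0.0]
contact_force: [-0.7, -0.8, 1.4]
finger_gap: 0.424
grip_force: 7.0
```

Request:
carry_out(increments=[{"jaw": 0.025, "offset": [0, 0, 0], "yaw": 0}, {"jaw": 0.025, "offset": [0, 0, -0.01], "yaw": 0}, {"jaw": 0.025, "offset": [0, 0, -0.03], "yaw": 0}, {"jaw": 0.025, "offset": [0, 0, -0.06], "yaw": 0}, {"jaw": 0.025, "offset": [0, 0, -0.09], "yaw": 0}, {"jaw": 0.025, "offset": [0, 0, -0.12], "yaw": 0}, {"jaw": 0.025, "offset": [0, 0, -0.15], "yaw": 0}, {"jaw": 0.025, "offset": [0, 0, -0.15], "yaw": 0}])

```text
time_s: 26.85
eef_pos: [0.4595, -0.0127, 0.1658]
ee_rot: [2.315, 2.11, 0.009]
contact_force: [0.1, 0.3, -0.5]
finger_gap: 0.426
grip_force: 7.0
```

Request:
carry_out(increments=[{"jaw": 0.025, "offset": [0.01, 0.018, 0], "yaw": -0.12}, {"jaw": 0.025, "offset": [0.02, 0.036, 0], "yaw": -0.24}, {"jaw": 0.025, "offset": [0.03, 0.056, 0], "yaw": -0.36}, {"jaw": 0.025, "offset": [0.04, 0.076, 0], "yaw": -0.48}, {"jaw": 0.025, "offset": [0.05, 0.096, 0], "yaw": -0.6}, {"jaw": 0.025, "offset": [0.06, 0.116, 0], "yaw": -0.72}, {"jaw": 0.025, "offset": [0.07, 0.134, 0], "yaw": -0.84}, {"jaw": 0.025, "offset": [0.076, 0.145, 0], "yaw": -0.96}])

```text
time_s: 27.52
eef_pos: [0.6095, 0.0509, 0.1604]
ee_rot: [1.073, 2.952, 0.001]
contact_force: [1.2, 0.2, 0.2]
finger_gap: 0.426
grip_force: 7.0
```

Request:
carry_out(increments=[{"jaw": 0.025, "offset": [0, 0, 0], "yaw": -0.12}, {"jaw": 0.025, "offset": [0, 0, 0], "yaw": -0.24}, {"jaw": 0.025, "offset": [0, 0, 0], "yaw": -0.36}, {"jaw": 0.025, "offset": [0, 0, 0], "yaw": -0.48}, {"jaw": 0.025, "offset": [0, 0, 0], "yaw": -0.6}, {"jaw": 0.025, "offset": [0, 0, 0], "yaw": -0.616}, {"jaw": 0.025, "offset": [0, 0, 0], "yaw": -0.616}, {"jaw": 0.025, "offset": [0, 0, 0], "yaw": -0.616}])

```text
time_s: 28.18
eef_pos: [0.6076, 0.0502, 0.1604]
ee_rot: [-0.142, -3.138, -0.0]
contact_force: [1.3, -1.0, 0.5]
finger_gap: 0.42
grip_force: 7.0
```

Run:
```python
from h import *
from workcell import observe
s=observe();print(s["eef_pos"],s["contact_force"],s["grip_force"],s["finger_gap"],delta(s,.6085,.05,.0155,85))
```

```text
[0.60756872 0.05015238 0.16041024] [ 1.26393033 -1.00304905  0.4761415 ] 6.999956831568852 0.4203477248002689 (array([-1.000e-03, -1.000e-04,  1.449e-01]), np.float64(-0.00300745304142558), np.float64(84.82768563364253))
```

Request:
carry_out(increments=[{"jaw": 0.025, "offset": [-0.001, 0, 0.03], "yaw": 0}, {"jaw": 0.025, "offset": [-0.001, 0, 0.06], "yaw": 0}, {"jaw": 0.025, "offset": [-0.001, 0, 0.09], "yaw": 0}, {"jaw": 0.025, "offset": [-0.001, 0, 0.115], "yaw": 0}, {"jaw": 0.025, "offset": [-0.001, 0, 0.13], "yaw": 0}, {"jaw": 0.025, "offset": [-0.001, 0, 0.138], "yaw": 0}, {"jaw": 0.025, "offset": [-0.001, 0, 0.141], "yaw": 0}, {"jaw": 0.025, "offset": [-0.001, 0, 0.141], "yaw": 0}])

```text
time_s: 28.85
eef_pos: [0.609, 0.05, 0.0193]
ee_rot: [-0.139, -3.138, -0.0]
contact_force: [0.6, 1.1, 0.9]
finger_gap: 0.421
grip_force: 7.0
```

Request:
carry_out(increments=[{"jaw": 0.025, "offset": [0, 0, 0.001], "yaw": 0}, {"jaw": 0.025, "offset": [0, 0, 0.002], "yaw": 0}, {"jaw": 0.025, "offset": [0, 0, 0.003], "yaw": 0}, {"jaw": 0.025, "offset": [0, 0, 0.003], "yaw": 0}, {"jaw": 0.025, "offset": [0, 0, 0.003], "yaw": 0}, {"jaw": 0.025, "offset": [0, 0, 0.003], "yaw": 0}])

```text
time_s: 29.35
eef_pos: [0.6091, 0.05, 0.017]
ee_rot: [0.138, 3.138, -0.0]
contact_force: [-0.9, -0.9, -0.4]
finger_gap: 0.426
grip_force: 7.0
```

Request:
carry_out(increments=[{"jaw": 0.025, "offset": [0, 0, 0.001], "yaw": 0}, {"jaw": 0.025, "offset": [0, 0, 0.002], "yaw": 0}, {"jaw": 0.025, "offset": [0, 0, 0.002], "yaw": 0}, {"jaw": 0.025, "offset": [0, 0, 0.002], "yaw": 0}, {"jaw": 0.025, "offset": [0, 0, 0.002], "yaw": 0}])

```text
time_s: 29.77
eef_pos: [0.609, 0.05, 0.0147]
ee_rot: [0.138, 3.138, -0.0]
contact_force: [0.4, 0.6, 2.5]
finger_gap: 0.423
grip_force: 7.0
```

Request:
carry_out(increments=[{"jaw": 0.06, "offset": [0, 0, 0], "yaw": 0}, {"jaw": 0.06, "offset": [0, 0, 0], "yaw": 0}, {"jaw": 0.06, "offset": [0, 0, 0], "yaw": 0}, {"jaw": 0.06, "offset": [0, 0, 0], "yaw": 0}, {"jaw": 0.06, "offset": [0, 0, -0.02], "yaw": 0}, {"jaw": 0.06, "offset": [0, 0, -0.06], "yaw": 0}, {"jaw": 0.06, "offset": [0, 0, -0.1], "yaw": 0}, {"jaw": 0.06, "offset": [0, 0, -0.14], "yaw": 0}])

```text
time_s: 30.43
eef_pos: [0.6082, 0.05, 0.1554]
ee_rot: [-0.138, -3.136, -0.0]
contact_force: [1.1, -0.7, -0.3]
finger_gap: 0.686
grip_force: 0.0
```

Request:
carry_out(increments=[{"jaw": 0.06, "offset": [0.04, 0, -0.04], "yaw": 0}, {"jaw": 0.06, "offset": [0.08, 0, -0.06], "yaw": 0}, {"jaw": 0.06, "offset": [0.12, 0, -0.08], "yaw": 0}, {"jaw": 0.06, "offset": [0.15, 0, -0.08], "yaw": 0}, {"jaw": 0.06, "offset": [0.15, 0, -0.08], "yaw": 0}, {"jaw": 0.06, "offset": [0.15, 0, -0.08], "yaw": 0}])

```text
time_s: 30.93
eef_pos: [0.4563, 0.0638, 0.2353]
ee_rot: [-0.137, -3.138, -0.0]
contact_force: [0.3, -0.7, -0.8]
finger_gap: 0.688
grip_force: 0.0
```

Run:
```python
from h import *
from workcell import observe,camera
t=camera("top");a=t["color"][140:270,170:450,::-1];b=camera("side")["color"][90:340,180:430,::-1]
cv2.imwrite("pics/f.png",np.vstack([cv2.resize(a,(560,260)),np.hstack([cv2.resize(b,(330,330)),np.zeros((330,230,3),np.uint8)])]))
blobs(t,(.38,.65,-.3,.45),.02,.13);print(observe()["eef_pos"])
```

```text
[377. 203.] 426 rect [ 0.5913 -0.1894] [0.201 0.127] 86.9 lo [ 0.524 -0.291  0.021] hi [ 0.648 -0.087  0.062] [146. 113.  80.]
[221. 193.] 949 rect [0.5925 0.2901] [0.208 0.072] 84.9 lo [0.551 0.187 0.021] hi [0.634 0.393 0.114] [75. 55. 43.]
[359. 195.] 244 rect [ 0.5919 -0.1474] [0.055 0.052] 3.0 lo [ 0.565 -0.173  0.03 ] hi [ 0.619 -0.122  0.059] [133.  66.  46.]
[381. 197.] 166 rect [ 0.5868 -0.2191] [0.049 0.043] 87.8 lo [ 0.566 -0.241  0.024] hi [ 0.608 -0.196  0.057] [148. 125. 110.]
[190. 252.] 202 rect [0.4102 0.3854] [0.061 0.065] 1.8 lo [0.381 0.355 0.021] hi [0.44  0.417 0.056] [126.  99.  87.]
[0.4607629  0.06299246 0.23495654]
```

View pics/f.png

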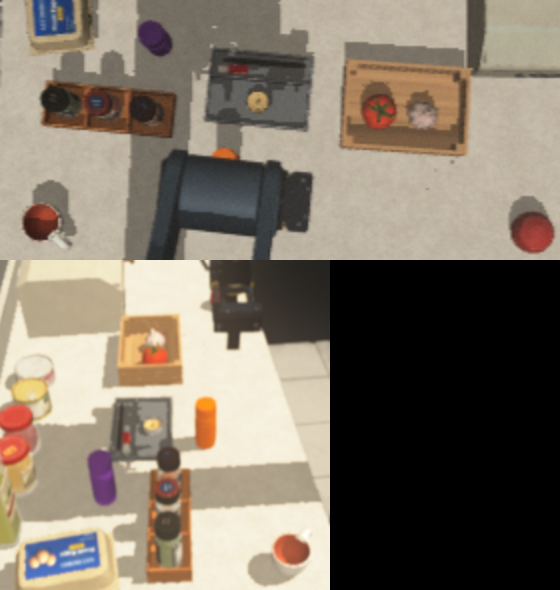

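The tomato (378,110) and garlic (422,115) are in the crate. The jars (62,102) and (103,102) stand upright in the rack, and the tea light (258,100) lies flat in the wide bay. The cup and timer have not moved.

```bash
python3 -c "from workcell import finish_job;print(finish_job())"
```

```text
the job is handed in; nothing more can be done
None
```

The job is handed in after about 31 s of robot time: the final pictures show all five things in their places, set down rather than dropped, with the espresso cup, timer and look-alike jars left alone.

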